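# Load a glass tile for scoring and draw the sprung pointer to its mark

### The arm

A 7-joint arm with a two-finger parallel gripper is mounted at the origin on the work surface. World frame = base frame: x ahead of the robot, y to its left, z up, the work surface at z = 0. Lengths are in m, angles in rad, forces in N, time in s.
With the tool pointing down it reaches from about 0.4 to 0.85 m from the base axis. Payload 4.5 kg.
Tool frame: the origin (TCP) lies between the finger pads; the fingertips stand 19 mm ahead of it and the grasp point (between the pads) is the TCP (r.tips_ahead is the distance from the TCP to the fingertips, in m); z points along the fingers, y is the line along which they close (so a half turn about z gives the same grasp; the last joint's range is limited). The gripper opens to 88 mm and grips with 3 to 60 N. Pads are 18 mm wide; open, the fingers measure 123 mm over their backs; the gripper's body (75 mm by 187 mm) begins 45 mm behind the grasp point.
Start: joints at [-1.274, 0.689, -0.195, 1.565, 0.157, 0.902, -0.215], TCP at [0.162, 0.604, 0.258] pointing down, gripper open.
Joint ranges: [-3.01, 3.01], [-0.46, 2.08], [-1.47, 1.51], [0.13, 2.56], [-1, 4.14], [0.04, 2.09], [-2.66, 2.66]. Speed limits (rad/s): [2.57, 2.57, 3.14, 3.14, 3.14, 3.14, 3.14].

### API

Orientations are given as a unit quaternion [x, y, z, w].
In Python, from plant import r, cams, models gives the robot as it stands. The module is installed in compiled form; this text tells all that it offers.
- The arm moves only by the tool jog_arm, never from a script. Its arguments are lists of equal length, an entry for each row: "turn": the turn, a rotation vector about the tool's x, y, z in rad, a list of three; "translation": the shift along the tool's x, y, z in m, a list of three; "grip": the closure, from 0 (fully open) to 1 (shut). In form: {"turn": [[ax, ay, az], ...], "translation": [[tx, ty, tz], ...], "grip": [grip, ...]}. A call has 1 to 20 rows; each row is the pose to reach, as a shift and turn from the pose commanded when the call began, along the tool's axes at that moment; what a row does not reach only later rows make up. A row lasts 1/8 s, in which the tool goes at most 62.5 mm and 10.7 degrees, less where a joint would pass 70% of its speed; a pose out of reach is approached as far as the arm can. A call with a gripper value outside its range is refused whole. The fingers move at their own pace and stop on an object; "force" is the grip in N (left out, the last holds). Time passes only in rows, so rows that repeat a pose let the fingers close. It gives the time, the measured TCP pose, the force, the opening and the grip force at its end, in the units of the state.
- r.get_state(): the state, without advancing time (a new reading comes with each control period).
- cams.snapshot(name): name is "scene" or "top"; returns the picture (420x560x3 uint8, red, green, blue); there is no depth.
- cams.camera_params(name): a dict with "fx", "fy", "cx", "cy" (pixels), "eye" and "orientation" of the camera in the world. Camera axes: x right, y up, looking along -z (the intrinsics and any distortion apply to the point x, -y, -z); pixel columns grow to the right and rows downward; lengths in m; the calibration is good to about 2 mm. A picture is of the moment at which its call begins. camera_params takes no time and is no camera call.
- r.finish_job(): hands the job in; it is judged then, once.
Trained networks look in the newest picture that a camera, given by its name, has taken for a name from the list of things; names that differ only in an ending like _2 or _b are one class to them, and where a whole thing is asked for, a point or a joint stands for the part that bears it (a point fixed in the world has none). Each returns a list of dicts, best first, with "p" (0 to 1); they miss things now and then, are a little off and sometimes report something else, mostly with a low value. They report only what shows in the picture. A call takes as long as a camera call. They do not tell look-alikes from the thing itself.
- models.find_in(camera, name): "position" ([x, y, z] in m, in world coordinates, good to about 4 mm: the middle of the surface that is visible of it).
- models.masks_of(camera, name): "pixels" (420x560 bool, what is visible of it).
- models.place_of(camera, name): "position" ([x, y, z] in m, in world coordinates, good to about 4 mm: a listed point, or the origin of a listed thing).
The state is a dict: "clock": time; "q": joint angles; "qd": joint speeds; "joint_torque": joint torques, N m; "tool_pos": TCP position; "eef_rot": TCP orientation; "contact_force": force on the tool from outside, world axes, zero at the start; "moment": the same for the moment, N m; "opening": opening from 0.0 (shut) to 1.0 (fully open); "finger_force": force on a finger pad.
Only numpy, scipy, OpenCV 4.12 (cv2) and the standard library are available. Lean on these libraries where they do the work, as an engineer would, in place of code of your own. Each camera call takes 0.05 s, during which the arm holds its last target. There are 200 camera calls.

### The job

Get the glass tile ready for scoring: slide the spatula under it, lift it off its rack and set it centred and square on the jig's empty rest (the fingers must not touch the polished tile, and it must not fall on the bench), then draw the spatula out and lay it flat on the bench clear of the tile. Then take the sprung pointer rod by its wooden grip and pull it out until its needle lines up with the index fin on the rail, and hold it there: the program finishes while still holding the rod against its spring. Leave the index where it is set and do not disturb the other tools.

Things in the scene. Friction and masses are not known exactly. Their poses are not given: they have to be found in the camera images.
- tile_centre (a point): centre of the square green glass tile, 72 x 72 x 5 mm (55 to 90 g), x and y along its edges, z up; at the start it lies on the rack across both rails, roughly centred and square (within 4 mm and 0.06 rad)
- tile: the glass tile itself; origin at the centre of its underside
- rack_centre (a point): middle of the fixed tile rack at its rail tops, 20 mm above the bench. Two aluminium rails along its x, each 90 mm long, 24 mm wide, 54 mm free gap between them (centred, open at both ends), on a 3 mm base sheet: under the tile is a free slot 54 mm wide, from 3 to 20 mm above the bench. x points away from the robot (within 0.4 rad)
- rest_centre (a point): middle of the fixed jig's empty rest at its rail tops, 20 mm above the bench: the tile's centre belongs here. Same rails, gap and 3 mm base as the rack, along the jig's x, which points away from the robot (within 0.3 rad). The pointer rod runs along the jig's y, 68 mm beyond this point in +x, its axis 75 mm above the bench: a tile on the rest clears it
- spatula_grip (a point): where to grip the loose spatula (120 g), near its balance: middle of its wooden handle, 45 mm above the blade's underside. x points to the blade, z up. Handle 16 mm wide (y), 22 mm high, from 80 mm behind to 25 mm ahead of here. At the start it lies across the bench before rack and jig, blade towards +y
- blade (a point): middle of the level steel blade, 92 mm ahead of spatula_grip (x) and 43 mm below it; 80 mm long (x), 40 mm wide, 4 mm thick. The tile is carried with its centre over this point; a 12 mm wide neck slopes up from the blade's rear, 40 mm behind here
- spatula: the spatula; origin at the level of the blade's underside, 45 mm below spatula_grip, same axes. A 10 x 14 mm foot at the handle's end, 72 mm behind the origin, reaches down to that level, so that it stands level on the bench with the handle clear of it
- pull_grip (a point): middle of the rod's wooden grip, a lying barrel 22 mm in diameter, 32 mm long, 75 mm above the bench, with a 30 mm flange at its outer end. Axes are the jig's, +y the pulling direction. A thin crossbar along x (62 mm to the rest's side, 58 mm to the other) is fixed to the rod 31 mm behind here; its bent-down end on the rest's side is 47 mm above the bench
- needle_tip (a point): tip of the needle, the bent-down end of the crossbar on the side away from the rest (+x), about 51 mm above the bench; it moves with the rod, axes as the jig's
- index_tip (a point): top of the index fin, 3 mm thick (y), 48 mm above the bench, on a black block (22 x 14 mm) clamped on the rail under the needle's path; axes are the jig's. The length mark: the rod is at it when needle_tip has the same y as this point in the jig's frame. The clamp slips at about 30 N
- pointer (a joint): extension of the sprung rod in m, 0 = drawn in by its spring (as at the start), grows along the jig's +y as it is pulled, stop at 0.13; the spring pulls back with about 3 N at 0 and 50 N per metre more; let go, the rod springs back. The mark lies at 0.060 to 0.100
- pliers: bystander, loose: red-handled needle-nose pliers, about 175 mm; leave it alone
- pick: bystander, loose: pick with a wooden handle, about 175 mm; leave it alone
- tweezers: bystander, loose: steel tweezers, 135 mm; leave it alone
- weight: bystander, loose: brass weight, 36 mm across, 46 mm high; leave it alone
- jar: bystander, loose: glass jar with steel cap, 56 mm across, 75 mm high; leave it alone
- paddle: bystander, loose: black graphite paddle with a wooden handle, about 190 mm; leave it alone
Things that resemble listed ones, but are neither listed nor needed, are in the scene too. Of the things like the spatula, leave any that is orange; of the rest the smaller one is meant.

How it is judged:
On the way, in this order (a step that is already met when the one before it is completed fails the run):
1. the tile is lifted off its rack on the spatula (height (world z) of tile_centre above 0.035 m and contact force between spatula and tile above 0.2 N), for 0.2 s.
2. the tile lies on the rest and the spatula is drawn out (horizontal distance between tile_centre and rest_centre below 0.014 m and height (world z) of tile_centre between 0.019 and 0.027 m and angle between tile_centre's own z axis and vertical below 0.08 rad and (angle between the x axis of tile_centre and the x axis of rest_centre, either way round below 0.2 rad or angle between the x axis of tile_centre and the y axis of rest_centre, either way round below 0.2 rad) and contact force between spatula and tile below 0.05 N and horizontal distance between blade and tile_centre above 0.06 m), for 0.3 s.
3. the spatula lies on the bench, let go (height (world z) of blade below 0.008 m and angle between blade's own z axis and vertical below 0.12 rad and contact force between the fingers and spatula below 0.1 N and linear speed of spatula below 0.03 m/s), for 0.2 s.
At the end, for the whole second after the job is handed in: Fingers hold the rod (over 2 N), needle within 5 mm of the index fin along the rod; tile still and flat on the rest, within 14 mm of its middle and 0.2 rad of square; spatula level on the bench, let go, its blade's middle over 60 mm from the tile's middle (all of step 2 and all of step 3 and linear speed of tile below 0.02 m/s and y of needle_tip in the frame of index_tip between -0.005 and 0.005 m and value of joint pointer above 0.05 m and contact force between the fingers and pointer above 2 N and contact force between spatula and pointer below 0.1 N); the arm keeps its last pose, push and grip.
It fails at once if the fingers touch the tile (contact force between the fingers and tile above 0.5 N).
It fails at once if the tile falls on the bench (height (world z) of tile_centre below 0.012 m).
It fails at once if the index is shifted by more than 5 mm (distance of index_tip from where it was at the start of the episode above 0.005 m).
It fails at once if another tool is moved by more than 25 mm (distance of any of pliers, pick, tweezers, weight, jar, paddle from where it was at the start of the episode above 0.025 m).
It also fails if it takes over 62 s, if anything falls off the work surface, if the arm or the gripper's body presses on something with over 40 N, if the wrist force passes 120 N, or if a joint passes its speed limit or range.

## Working session

There is one attempt and no reset: what is moved stays moved. The work goes in short steps, Python scripts to look and compute and a tool call to move; the robot and the scene stay as the last step left them, time stands still between calls to the robot, and variables do not carry over. Pictures are saved under pics/ and viewed, at most 10 in all, crops included, and the job is handed in when it is done.

Besides the shell and the picture viewer there is one more tool, called after "Call:" as a command line: name --argument value ..., lists and objects as JSON in quotes. jog_arm: Moves the arm, as the interface text tells. Its arguments: {"type":"object","properties":{"turn":{"type":"array"},"translation":{"type":"array"},"grip":{"type":"array"},"force":{"type":"number"}},"required":["turn","translation","grip"]}

```bash
mkdir -p pics; cat > h.py <<'E'
import numpy as np, cv2
from plant import r,cams,models
from scipy.spatial.transform import Rotation as R
def save(cam,fn):
    im=cams.snapshot(cam); cv2.imwrite('pics/'+fn,im[:,:,::-1]); return im
def proj(cam,p):
    c=cams.camera_params(cam); o=c['orientation']
    M=R.from_quat(o).as_matrix() if np.size(o)==4 else np.array(o)
    v=(np.atleast_2d(p)-np.array(c['eye']))@M; x,y,z=v[:,0],-v[:,1],-v[:,2]
    return np.c_[c['fx']*x/z+c['cx'],c['fy']*y/z+c['cy']]
def back(cam,uv,h):
    c=cams.camera_params(cam); o=c['orientation']
    M=R.from_quat(o).as_matrix() if np.size(o)==4 else np.array(o)
    uv=np.atleast_2d(np.asarray(uv,float))
    d=np.c_[(uv[:,0]-c['cx'])/c['fx'],-(uv[:,1]-c['cy'])/c['fy'],-np.ones(len(uv))]@M.T
    e=np.array(c['eye']); return e+d*((h-e[2])/d[:,2])[:,None]
E
python3 - <<'E'
from h import *
np.set_printoptions(precision=4,suppress=True)
a=save('scene','s0.png'); b=save('top','t0.png')
cv2.imwrite('pics/both0.png',cv2.resize(b,(784,588))[:,:,::-1])
for c in('scene','top'): print(c,cams.camera_params(c))
for n in['tile_centre','rack_centre','rest_centre','spatula_grip','blade','spatula','pull_grip','needle_tip','index_tip']:
  for c in('scene','top'):
    for d in models.place_of(c,n)[:4]: print(n,c,round(d['p'],2),np.round(d['position'],4),proj(c,d['position'])[0].round())
s=r.get_state();print(s['eef_rot'],s['clock'])
E
```

```text
scene {'fx': 505.6985976411451, 'fy': 505.6985976411451, 'cx': 284.76517785753396, 'cy': 207.15126373225453, 'eye': array([1.2224, 0.5905, 1.1416]), 'orientation': array([0.1509, 0.3155, 0.8479, 0.3984])}
top {'fx': 526.3846041801237, 'fy': 526.3846041801237, 'cx': 281.4317080386732, 'cy': 209.4730707633912, 'eye': array([0.3181, 0.0025, 1.937 ]), 'orientation': array([ 0.0336, -0.0395, -0.7032,  0.7091])}
tile_centre scene 0.92 [0.6259 0.1838 0.0239] [308. 280.]
tile_centre top 0.83 [0.6264 0.1866 0.0188] [228. 180.]
tile_centre top 0.56 [ 0.4331 -0.0643  0.0457] [296. 232.]
rack_centre scene 0.76 [0.6256 0.1894 0.0208] [310. 282.]
rack_centre top 0.68 [0.6259 0.1887 0.0202] [227. 180.]
rack_centre top 0.18 [0.6272 0.1878 0.0154] [227. 179.]
rest_centre scene 0.77 [ 0.5997 -0.0907  0.023 ] [238. 222.]
rest_centre scene 0.29 [ 0.7498  0.1052 -0.0009] [254. 300.]
rest_centre top 0.87 [ 0.5941 -0.0952  0.022 ] [304. 189.]
rest_centre top 0.59 [ 0.4323 -0.065   0.0456] [296. 232.]
spatula_grip scene 0.91 [0.3212 0.4935 0.0627] [475. 260.]
spatula_grip scene 0.8 [ 0.2698 -0.5194  0.0478]
[... 928 characters left out ...]
-0.5179  0.0004] [419. 279.]
spatula top 0.16 [0.6251 0.1881 0.0137] [227. 180.]
pull_grip scene 0.54 [ 0.6674 -0.1338  0.0738] [208. 217.]
pull_grip scene 0.4 [0.4154 0.0278 0.0021] [310. 209.]
pull_grip scene 0.21 [ 0.5957 -0.09    0.0249] [239. 221.]
pull_grip top 0.42 [ 0.6694 -0.1355  0.0747] [316. 166.]
needle_tip scene 0.71 [ 0.4335 -0.0601  0.0408] [283. 190.]
needle_tip scene 0.54 [ 0.7264 -0.17    0.0506] [185. 229.]
needle_tip top 0.71 [ 0.7277 -0.1679  0.0493] [324. 152.]
needle_tip top 0.57 [ 0.4073  0.3246 -0.0005] [189. 239.]
index_tip scene 0.44 [ 0.7257 -0.0988  0.0463] [203. 243.]
index_tip top 0.39 [ 0.7233 -0.1003  0.0498] [306. 153.]
[ 0.131   0.9914  0.     -0.    ] 1.0
```

View pics/both0.png

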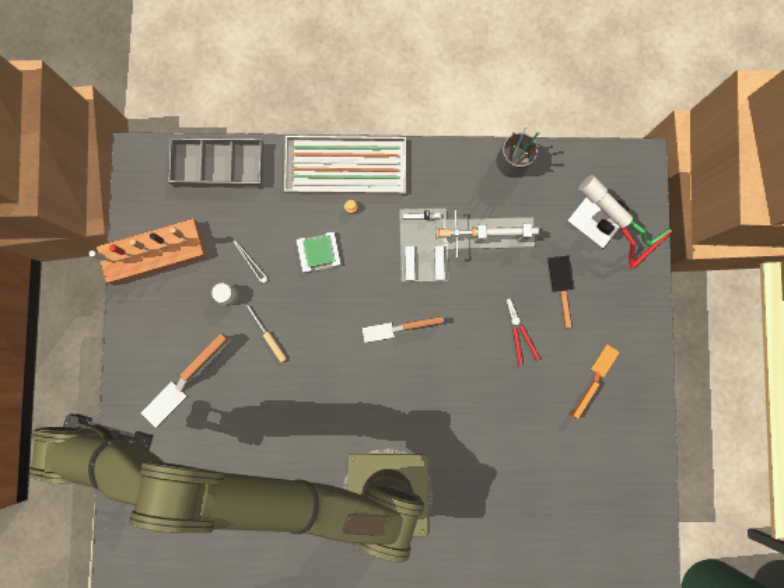

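View pics/s0.png

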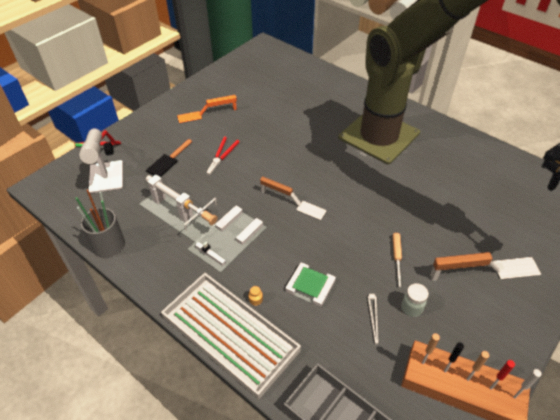

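Spatula candidates in the top picture (native pixels): orange (422,278), which is excluded. The large brown one is at (138,263) and the small brown one at (294,233), so I choose the small one. Next I check it in a close crop with rectified views.

```bash
cat >> h.py <<'E'
def rect(cam,im,x0,x1,y0,y1,h,s=2000):
    # rows: x decreasing downward, cols: y decreasing rightward; s px per m
    X=np.arange(x1,x0,-1/s);Y=np.arange(y1,y0,-1/s);gy,gx=np.meshgrid(Y,X)
    p=proj(cam,np.c_[gx.ravel(),gy.ravel(),np.full(gx.size,h)]).astype(np.float32)
    return cv2.remap(im,p[:,0].reshape(gx.shape),p[:,1].reshape(gx.shape),cv2.INTER_CUBIC)
def rects(m,x1,y1,s=2000,amin=300):
    for c in cv2.findContours(m.astype(np.uint8),0,1)[0]:
        (u,v),(w,h),a=cv2.minAreaRect(c)
        if w*h/s/s*1e6>amin:
            B=cv2.boxPoints(((u,v),(w,h),a)); e=B[1]-B[0] if np.linalg.norm(B[1]-B[0])>np.linalg.norm(B[2]-B[1]) else B[2]-B[1]
            yaw=np.arctan2(-e[0],-e[1]); yaw=(yaw+np.pi/2)%np.pi-np.pi/2
            print('   c',np.round([x1-v/s,y1-u/s],4),'size mm',np.round([max(w,h)*1e3/s,min(w,h)*1e3/s],1),'yaw of long',round(yaw,3))
E
python3 - <<'E'
from h import *
ims={c:cams.snapshot(c) for c in('scene','top')}
out=[]
for c in ims:
  row=[]
  for nm,x0,x1,y0,y1,h in(('rack',.55,.70,.11,.26,.02),('jig',.53,.68,-.17,-.02,.02),('spat',.36,.49,-.15,.08,.004)):
    im=rect(c,ims[c],x0,x1,y0,y1,h,1600); row.append(im[:240])
    b=im.astype(int).min(2)>150
    g=(im[:,:,1].astype(int)-im[:,:,0]>40)
    print(c,nm);rects(b,x1,y1,1600)
    if nm=='rack': print('  green');rects(g,x1,y1,1600)
  H=208; out.append(np.hstack([cv2.resize(i,None,fx=.8,fy=.8)[:166] if 0 else i[:208] for i in row]))
m=np.vstack(out);print(m.shape)
m=cv2.resize(m,(800,int(m.shape[0]*800/m.shape[1])));cv2.imwrite('pics/r0.png',m[:,:,::-1])
for c in ims:
  for n in('tile','blade'):
    for d in models.masks_of(c,n)[:3]:
      v,u=np.nonzero(d['pixels']);print(c,n,round(d['p'],2),u.mean().round(1),v.mean().round(1),len(u), back(c,[u.mean(),v.mean()],.025 if n=='tile' else .004).round(4))
E
```

```text
scene rack
   c [0.617  0.2294] size mm [93.3 26.4] yaw of long 0.205
   c [0.634  0.1527] size mm [94.  26.3] yaw of long 0.225
  green
   c [0.6245 0.1881] size mm [73.5 69.6] yaw of long 0.225
scene jig
   c [ 0.6156 -0.0815] size mm [129.6 122.6] yaw of long 0.007
scene spat
   c [0.4175 0.0106] size mm [127.4  49.6] yaw of long -1.495
top rack
   c [0.6182 0.2273] size mm [91.8 25.5] yaw of long 0.211
   c [0.6304 0.1715] size mm [93.4 68.8] yaw of long 0.209
  green
   c [0.6286 0.1881] size mm [72.7 72.1] yaw of long 0.236
top jig
   c [ 0.6156 -0.0984] size mm [143.1 128.8] yaw of long -1.571
top spat
   c [0.419  0.0165] size mm [108.7  42.7] yaw of long -1.385
(416, 850, 3)
scene tile 0.78 310.2 282.4 641 [[0.6292 0.1923 0.025 ]]
scene blade 0.81 205.5 108.9 337 [[ 0.2812 -0.5484  0.004 ]]
scene blade 0.78 291.4 197.1 614 [[ 0.4146 -0.0443  0.004 ]]
scene blade 0.66 165.7 161.8 507 [[ 0.5548 -0.4524  0.004 ]]
top tile 0.85 227.2 179.1 372 [[0.627  0.1872 0.025 ]]
top blade 0.75 281.6 234.9 423 [[ 0.4251 -0.0142  0.004 ]]
top blade 0.69 128.2 274.9 848 [[0.2749 0.5422 0.004 ]]
top blade 0.6 426.7 267.7 390 [[ 0.3094 -0.5463  0.004 ]]
```

View pics/r0.png

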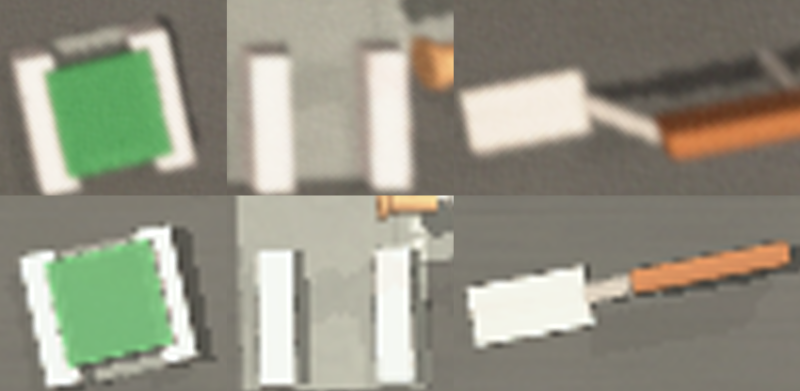

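The crop shows the small brown spatula (white blade left, brown handle right), the tile on its rack, and the jig's empty rest. I refine the jig rails and blade with a higher threshold.

```bash
python3 - <<'E'
from h import *
for c in('scene','top'):
  im=cams.snapshot(c)
  for nm,x0,x1,y0,y1,h in(('jig',.52,.68,-.18,-.02,.02),('blade',.36,.49,-.02,.08,.004)):
    t=rect(c,im,x0,x1,y0,y1,h,1600).astype(int).min(2)
    for th in (205,225) : print(c,nm,th);rects(t>th,x1,y1,1600)
  t=rect(c,im,.36,.49,-.16,.0,.045,1600).astype(int)
  print('handle');rects((t[:,:,0]-t[:,:,2]>50),.49,.0,1600)
for _ in range(2):
  for c in('scene','top'):
    cams.snapshot(c)
    print(c,[(n,np.round(models.place_of(c,n)[0]['position'],4)) for n in('rack_centre','rest_centre','pull_grip','needle_tip','index_tip')])
E
```

```text
scene jig 205
   c [ 0.5977 -0.0501] size mm [87.7 23.5] yaw of long 0.047
   c [ 0.6003 -0.1274] size mm [88.2 23.1] yaw of long 0.037
scene jig 225
   c [ 0.5978 -0.05  ] size mm [84.5 20.3] yaw of long 0.05
   c [ 0.6003 -0.1279] size mm [84.5 19.5] yaw of long 0.021
scene blade 205
   c [0.4159 0.032 ] size mm [75.8 35.7] yaw of long -1.38
scene blade 225
   c [0.413  0.0106] size mm [24.1 14.6] yaw of long -1.204
   c [0.4272 0.0261] size mm [53.3 10.6] yaw of long -1.441
handle
   c [ 0.4364 -0.0885] size mm [112.6  31.2] yaw of long -1.384
top jig 205
   c [ 0.5995 -0.0523] size mm [88.7 22.7] yaw of long 0.023
   c [ 0.6013 -0.1303] size mm [90.6 23.7] yaw of long 0.035
top jig 225
   c [ 0.5993 -0.0524] size mm [87.5 20.8] yaw of long 0.008
   c [ 0.6012 -0.1301] size mm [88.1 22.4] yaw of long 0.044
top blade 205
   c [0.4165 0.0298] size mm [78.5 39.4] yaw of long -1.38
top blade 225
   c [0.4165 0.0298] size mm [77.5 38.2] yaw of long -1.388
handle
   c [ 0.4398 -0.0878] size mm [106.6  17.3] yaw of long -1.383Traceback (most recent call last):
  File "<stdin>", line 12, in <module>
IndexError: list index out of range
```

```bash
cat >> h.py <<'E'
np.set_printoptions(precision=4,suppress=True)
def rel(*targets):
    s=r.get_state(); p=np.array(s['tool_pos']); q=R.from_quat(s['eef_rot'])
    x=q.as_matrix()[:,0]; z=q.as_matrix()[:,2]
    print('t',round(s['clock'],2),'pos',p,'yaw_x',round(np.arctan2(x[1],x[0]),4),'z',z,'F',np.round(s['contact_force'],2),'M',np.round(s['moment'],3),'open',round(s['opening'],3),'q7',round(s['q'][6],2))
    for t,yaw in targets:
        T=R.from_matrix(np.array([[np.cos(yaw),np.sin(yaw),0],[np.sin(yaw),-np.cos(yaw),0],[0,0,-1]]).T.T)
        rv=(q.inv()*T).as_rotvec()
        print(t,yaw,'-> trans',q.inv().apply(np.array(t)-p).round(4),'turn',rv.round(4))
E
python3 - <<'E'
from h import *
rel(((.40,.30,.24),2.3),((.4335,-.06,.14),1.762),((.4335,-.06,.046),1.762))
E
```

```text
t 1.7 pos [0.1623 0.6036 0.2577] yaw_x 2.8789 z [-0.      0.0001 -1.    ] F [-0.2   0.06 -0.74] M [ 0.051 -0.039 -0.008] open 1.001 q7 -0.22
(0.4, 0.3, 0.24) 2.3 -> trans [-0.3084 -0.2314  0.0177] turn [ 0.0001 -0.0001  0.5789]
(0.4335, -0.06, 0.14) 1.762 -> trans [-0.4342 -0.5704  0.1177] turn [ 0.0001 -0.0001  1.1169]
(0.4335, -0.06, 0.046) 1.762 -> trans [-0.4342 -0.5704  0.2117] turn [ 0.0001 -0.0001  1.1169]
```

Call:
jog_arm --turn '[[0, 0, 0.58], [0, 0, 0.58], [0, 0, 0.58], [0, 0, 0.58], [0, 0, 0.58], [0, 0, 0.58], [0, 0, 1.117], [0, 0, 1.117], [0, 0, 1.117], [0, 0, 1.117], [0, 0, 1.117], [0, 0, 1.117], [0, 0, 1.117], [0, 0, 1.117], [0, 0, 1.117]]' --translation '[[-0.308, -0.231, 0.018], [-0.308, -0.231, 0.018], [-0.308, -0.231, 0.018], [-0.308, -0.231, 0.018], [-0.308, -0.231, 0.018], [-0.308, -0.231, 0.018], [-0.434, -0.57, 0.118], [-0.434, -0.57, 0.118], [-0.434, -0.57, 0.118], [-0.434, -0.57, 0.118], [-0.434, -0.57, 0.118], [-0.434, -0.57, 0.118], [-0.434, -0.57, 0.118], [-0.434, -0.57, 0.118], [-0.434, -0.57, 0.118]]' --grip '[0, 0, 0, 0, 0, 0, 0, 0, 0, 0, 0, 0, 0, 0, 0]'

```text
clock: 3.58
tool_pos: [0.4337, -0.0576, 0.14]
eef_rot: [0.635, 0.772, 0.001, -0.0]
contact_force: [-0.6, -0.0, 0.3]
opening: 1.001
finger_force: 0.0
```

```bash
python3 - <<'E'
from h import *
rel(((.4335,-.06,.046),1.762))
E
```

```text
t 3.58 pos [ 0.4337 -0.0576  0.14  ] yaw_x 1.7651 z [ 0.0007  0.0012 -1.    ] F [-0.59 -0.01  0.31] M [-0.053  0.077 -0.032] open 1.001 q7 0.13
(0.4335, -0.06, 0.046) 1.762 -> trans [-0.0024 -0.0008  0.094 ] turn [ 0.001  -0.001   0.0031]
```

Call:
jog_arm --turn '[[0, 0, 0], [0, 0, 0], [0, 0, 0], [0, 0, 0], [0, 0, 0], [0, 0, 0], [0, 0, 0], [0, 0, 0]]' --translation '[[0, 0, 0.05], [0, 0, 0.085], [0, 0, 0.094], [0, 0, 0.094], [0, 0, 0.094], [0, 0, 0.094], [0, 0, 0.094], [0, 0, 0.094]]' --grip '[0, 0, 0, 0.8, 1, 1, 1, 1]' --force 50

```text
clock: 4.58
tool_pos: [0.4337, -0.0577, 0.046]
eef_rot: [0.635, 0.773, 0.001, -0.0]
contact_force: [0.6, 0.5, -0.2]
opening: 0.455
finger_force: 0.0
```

```bash
python3 - <<'E'
from h import *
rel()
im=cams.snapshot('scene')
print([ (np.round(d['position'],4),round(d['p'],2)) for d in models.place_of('scene','blade')])
print([ (np.round(d['position'],4),round(d['p'],2)) for d in models.place_of('scene','spatula_grip')])
cv2.imwrite('pics/g1.png',cv2.resize(im[140:290,200:400],(800,600),interpolation=cv2.INTER_CUBIC)[:,:,::-1])
t=rect('scene',im,.36,.49,-.02,.08,.004,1600).astype(int).min(2);rects(t>205,.49,.08,1600)
E
```

```text
t 4.58 pos [ 0.4337 -0.0577  0.046 ] yaw_x 1.7656 z [ 0.0005  0.0014 -1.    ] F [ 0.61  0.48 -0.24] M [-0.089  0.112  0.068] open 0.455 q7 -1.4
[(array([ 0.3488, -0.5677, -0.0027]), 0.95), (array([0.2277, 0.5832, 0.0063]), 0.61), (array([ 0.4131,  0.0295, -0.0002]), 0.6)]
[(array([ 0.2688, -0.5189,  0.0455]), 0.96), (array([ 0.4351, -0.0631,  0.043 ]), 0.86), (array([0.3193, 0.4936, 0.0627]), 0.6)]
   c [0.4164 0.0324] size mm [75.9 35.9] yaw of long -1.367
```

View pics/g1.png

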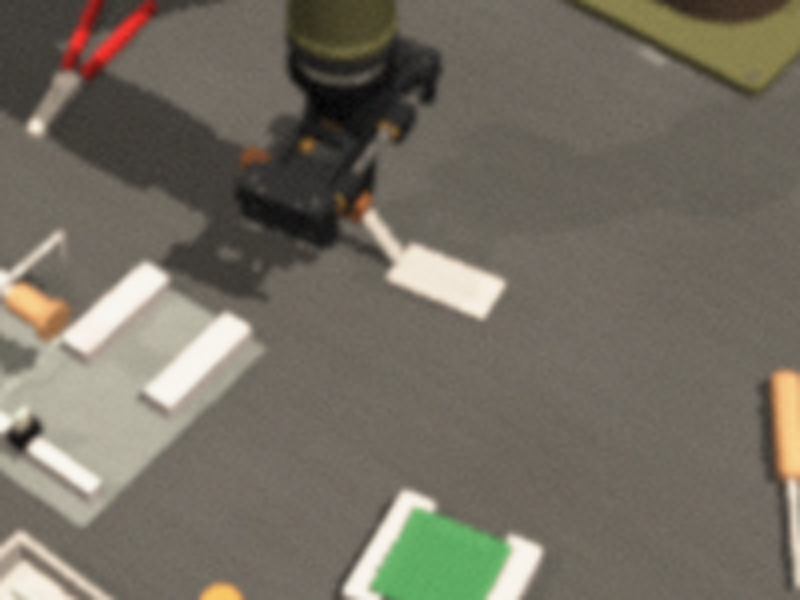

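The gripper straddles the small spatula's handle at crop (350,200), with the blade at (445,280), and is still closing. I keep closing it.

Call:
jog_arm --turn '[[0, 0, 0], [0, 0, 0], [0, 0, 0], [0, 0, 0], [0, 0, 0], [0, 0, 0]]' --translation '[[0, 0, 0], [0, 0, 0], [0, 0, 0], [0, 0, 0], [0, 0, 0], [0, 0, 0]]' --grip '[1, 1, 1, 1, 1, 1]' --force 55

```text
clock: 5.48
tool_pos: [0.4334, -0.0594, 0.0457]
eef_rot: [0.636, 0.771, 0.0, -0.0]
contact_force: [0.1, 1.0, 3.2]
opening: 0.175
finger_force: 54.9
```

```bash
python3 - <<'E'
from h import *
rel(); s=r.get_state(); print(s['q'],s['finger_force'])
E
```

```text
t 5.47 pos [ 0.4334 -0.0594  0.0457] yaw_x 1.762 z [ 0.0002  0.0005 -1.    ] F [0.13 0.98 3.19] M [0.114 0.037 0.004] open 0.175 q7 -1.4
[ 0.124   0.8971 -0.1498  2.2557  1.6211  0.1165 -1.4002] 54.92336846888065
```

```bash
python3 - <<'E'
from h import *
rel(((.4334,-.0594,.12),1.762),((.429,.1455,.12),.212))
E
```

```text
t 5.47 pos [ 0.4334 -0.0594  0.0457] yaw_x 1.762 z [ 0.0002  0.0005 -1.    ] F [0.13 0.98 3.19] M [0.114 0.037 0.004] open 0.175 q7 -1.4
(0.4334, -0.0594, 0.12) 1.762 -> trans [ 0.     -0.     -0.0743] turn [ 0.0002 -0.0005 -0.    ]
(0.429, 0.1455, 0.12) 0.212 -> trans [ 0.202   0.0346 -0.0741] turn [-0.0002 -0.0006  1.55  ]
```

Call:
jog_arm --turn '[[0, 0, 0], [0, 0, 0], [0, 0, 0.15], [0, 0, 0.33], [0, 0, 0.5], [0, 0, 0.67], [0, 0, 0.84], [0, 0, 1.01], [0, 0, 1.18], [0, 0, 1.35], [0, 0, 1.5], [0, 0, 1.55], [0, 0, 1.55], [0, 0, 1.55], [0, 0, 1.55], [0, 0, 1.55]]' --translation '[[0, 0, -0.03], [0, 0, -0.074], [0.02, 0.003, -0.074], [0.04, 0.006, -0.074], [0.06, 0.01, -0.074], [0.08, 0.013, -0.074], [0.1, 0.017, -0.074], [0.12, 0.02, -0.074], [0.15, 0.025, -0.074], [0.17, 0.029, -0.074], [0.19, 0.032, -0.074], [0.202, 0.0346, -0.074], [0.202, 0.0346, -0.074], [0.202, 0.0346, -0.074], [0.202, 0.0346, -0.074], [0.202, 0.0346, -0.074]]' --grip '[1, 1, 1, 1, 1, 1, 1, 1, 1, 1, 1, 1, 1, 1, 1, 1]'

```text
clock: 7.48
tool_pos: [0.429, 0.1447, 0.1197]
eef_rot: [0.994, 0.105, -0.0, 0.0]
contact_force: [-0.4, 0.3, -1.3]
opening: 0.173
finger_force: 54.9
```

```bash
python3 - <<'E'
from h import *
rel(); s=r.get_state(); print(s['q'],s['finger_force'])
p=s['tool_pos']
im=cams.snapshot('scene')
b=p[2]-.0457+.004
for c in('scene','top'):
  im=cams.snapshot(c) 
  t=rect(c,im,.44,.6,.09,.23,b,1600)
  print(c);rects(t.astype(int).min(2)>(205),.6,.23,1600)
  print([(np.round(d['position'],4),round(d['p'],2)) for d in models.place_of(c,'blade')])
  cv2.imwrite('pics/l1_%s.png'%c,cv2.resize(im[120:340,150:430] if c=='scene' else im,(760,597))[:,:,::-1])
E
```

```text
t 7.47 pos [0.429  0.1447 0.1197] yaw_x 0.211 z [-0.0002 -0.0002 -1.    ] F [-0.41  0.28 -1.27] M [-0.017  0.119 -0.041] open 0.173 q7 -2.07
[-0.3693  0.7357 -0.0929  2.192   0.2835  0.225  -2.0748] 54.94080316275358
scene
   c [0.5155 0.1667] size mm [79.  37.4] yaw of long 0.208
[(array([ 0.3493, -0.5696,  0.0028]), 0.83), (array([0.2263, 0.5828, 0.0066]), 0.61), (array([ 0.4074,  0.3246, -0.0041]), 0.21)]
top
   c [0.5276 0.167 ] size mm [58.9 39.1] yaw of long 0.211
   c [0.5912 0.1375] size mm [20.  17.5] yaw of long -1.571
   c [0.5845 0.2153] size mm [36.7 21.1] yaw of long 0.234
[(array([ 0.3461, -0.5669,  0.0046]), 0.78), (array([ 0.2213,  0.582 , -0.0006]), 0.7), (array([0.5175, 0.1686, 0.0728]), 0.47), (array([ 0.7291, -0.1682,  0.0497]), 0.39)]
```

View pics/l1_scene.png

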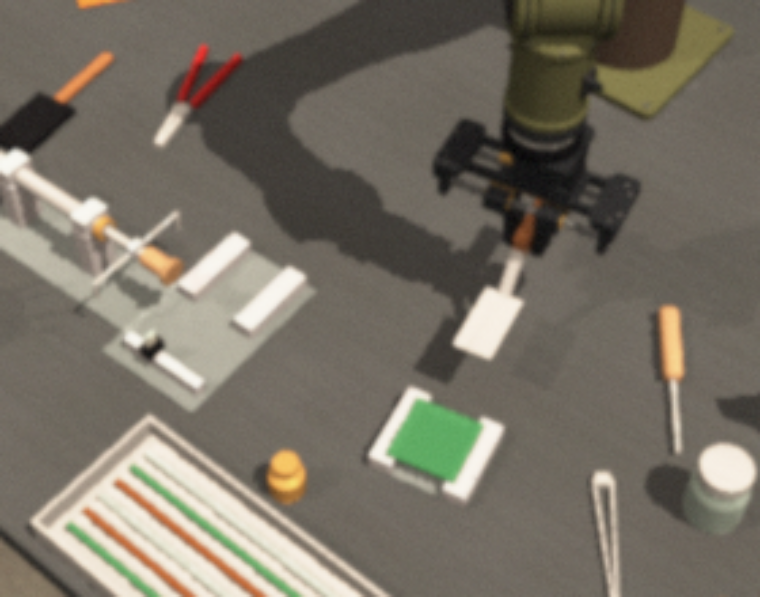

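The spatula is held straight (blade at crop (490,320)) and lines up with the rack slot at crop (435,440). Now I lower it and start the slide.

Call:
jog_arm --turn '[[0, 0, 0], [0, 0, 0], [0, 0, 0], [0, 0, 0], [0, 0, 0], [0, 0, 0], [0, 0, 0]]' --translation '[[0, 0, 0.03], [0, 0, 0.055], [0, 0, 0.064], [0, 0, 0.064], [0.015, 0, 0.064], [0.03, 0, 0.064], [0.03, 0, 0.064]]' --grip '[1, 1, 1, 1, 1, 1, 1]'

```text
clock: 8.6
tool_pos: [0.46, 0.152, 0.0567]
eef_rot: [0.994, 0.105, 0.002, -0.001]
contact_force: [-0.2, -1.0, -1.7]
opening: 0.175
finger_force: 54.9
```

```bash
python3 - <<'E'
from h import *
rel()
im=cams.snapshot('scene');a=cv2.resize(im[230:320,240:360],(400,300),interpolation=cv2.INTER_CUBIC)
im=cams.snapshot('top');b=cv2.resize(im[140:230,180:300],(400,300),interpolation=cv2.INTER_CUBIC)
cv2.imwrite('pics/a1.png',np.hstack([a,b])[:,:,::-1])
for c in('scene','top'):
  im=cams.snapshot(c)
  t=rect(c,im,.47,.66,.09,.27,.014,1600).astype(int); print(c);rects(t.min(2)>205,.66,.27,1600)
E
```

```text
t 8.6 pos [0.46   0.152  0.0567] yaw_x 0.2109 z [ 0.0032  0.0017 -1.    ] F [-0.17 -1.03 -1.74] M [-0.03   0.151 -0.034] open 0.175 q7 -2.09
scene
   c [0.5448 0.1733] size mm [77.1 37.1] yaw of long 0.211
   c [0.6137 0.2278] size mm [89.2 22.6] yaw of long 0.191
   c [0.6237 0.1435] size mm [74.2 20.3] yaw of long 0.07
top
   c [0.5598 0.1748] size mm [52.1 39. ] yaw of long 0.197
   c [0.6259 0.1433] size mm [69.1 20.8] yaw of long 0.038
   c [0.6184 0.228 ] size mm [88.1 22.2] yaw of long 0.213
```

View pics/a1.png

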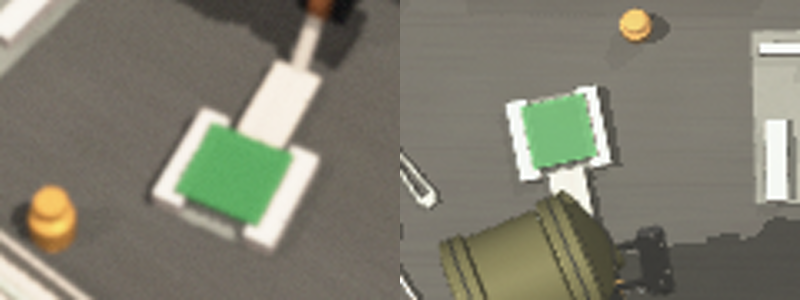

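The blade's front (left crop (280,110)) is central in the slot, just short of the tile. I slide it under and lift gently.

Call:
jog_arm --turn '[[0, 0, 0], [0, 0, 0], [0, 0, 0], [0, 0, 0], [0, 0, 0], [0, 0, 0], [0, 0, 0], [0, 0, 0], [0, 0, 0], [0, 0, 0], [0, 0, 0], [0, 0, 0], [0, 0, 0], [0, 0, 0], [0, 0, 0], [0, 0, 0]]' --translation '[[0.012, 0, 0], [0.024, 0, 0], [0.036, 0, 0], [0.048, 0, 0], [0.06, 0, 0], [0.072, 0, 0], [0.082, 0, 0], [0.082, 0, 0], [0.082, 0, 0], [0.082, 0, -0.003], [0.082, 0, -0.006], [0.082, 0, -0.009], [0.082, 0, -0.013], [0.082, 0, -0.018], [0.082, 0, -0.025], [0.082, 0, -0.03]]' --grip '[1, 1, 1, 1, 1, 1, 1, 1, 1, 1, 1, 1, 1, 1, 1, 1]' --force 60

```text
clock: 10.8
tool_pos: [0.5387, 0.1689, 0.0863]
eef_rot: [0.994, 0.106, 0.0, -0.0]
contact_force: [-0.4, -1.4, -1.6]
opening: 0.175
finger_force: 59.9
```

```bash
python3 - <<'E'
from h import *
rel()
im=cams.snapshot('scene');a=cv2.resize(im[210:300,240:360],(400,300),interpolation=cv2.INTER_CUBIC)
print([(np.round(d['position'],4),round(d['p'],2)) for d in models.place_of('scene','tile_centre')])
t=rect('scene',im,.52,.72,.09,.27,.0467,1600).astype(int); rects(t[:,:,1]-t[:,:,0]>40,.72,.27,1600)
im=cams.snapshot('top');b=cv2.resize(im[140:230,180:300],(400,300),interpolation=cv2.INTER_CUBIC)
print([(np.round(d['position'],4),round(d['p'],2)) for d in models.place_of('top','tile_centre')])
cv2.imwrite('pics/a2.png',np.hstack([a,b])[:,:,::-1])
t=rect('top',im,.52,.72,.09,.27,.0467,1600).astype(int); rects(t[:,:,1]-t[:,:,0]>40,.72,.27,1600)
E
```

```text
t 10.8 pos [0.5387 0.1689 0.0863] yaw_x 0.2117 z [ 0.0005  0.0003 -1.    ] F [-0.44 -1.38 -1.57] M [-0.022  0.207 -0.041] open 0.175 q7 -2.02
[(array([0.6269, 0.1865, 0.051 ]), 0.77), (array([0.6228, 0.1895, 0.0445]), 0.54), (array([ 0.7454,  0.103 , -0.0017]), 0.49), (array([0.6042, 0.3678, 0.0002]), 0.47)]
   c [0.6259 0.189 ] size mm [72.9 71. ] yaw of long 0.227
[(array([0.6266, 0.1867, 0.045 ]), 0.45)]
   c [0.6501 0.2184] size mm [21.7 16.7] yaw of long -1.344
   c [0.6445 0.1612] size mm [73.1 32.7] yaw of long 0.717
```

View pics/a2.png

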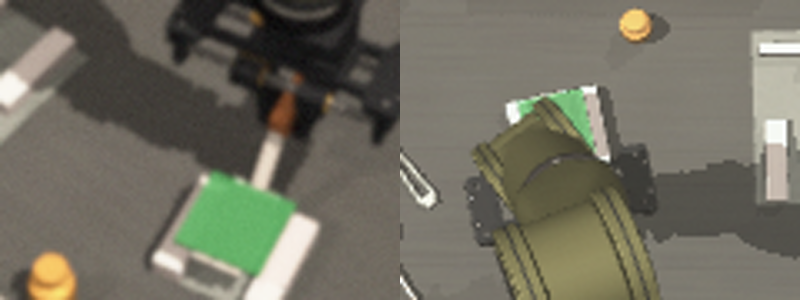

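The tile is lifted and central on the blade (left crop (235,215)). Next I carry it over to the rest.

```bash
python3 - <<'E'
from h import *
rel(((.5084,-.0943,.11),.025))
E
```

```text
t 11.0 pos [0.5386 0.1689 0.0858] yaw_x 0.2118 z [ 0.0002  0.0002 -1.    ] F [ 0.61 -0.61 -2.  ] M [-0.036  0.28  -0.011] open 0.17 q7 -2.03
(0.5084, -0.0943, 0.11) 0.025 -> trans [-0.0848  0.2509 -0.0242] turn [-0.0001 -0.0002  0.1868]
```

Call:
jog_arm --turn '[[0, 0, 0], [0, 0, 0], [0, 0, 0.005], [0, 0, 0.015], [0, 0, 0.03], [0, 0, 0.045], [0, 0, 0.06], [0, 0, 0.075], [0, 0, 0.09], [0, 0, 0.105], [0, 0, 0.12], [0, 0, 0.135], [0, 0, 0.15], [0, 0, 0.165], [0, 0, 0.175], [0, 0, 0.182], [0, 0, 0.187], [0, 0, 0.187], [0, 0, 0.187], [0, 0, 0.187]]' --translation '[[0, 0, -0.01], [0, 0, -0.02], [-0.002, 0.005, -0.024], [-0.006, 0.017, -0.024], [-0.012, 0.035, -0.024], [-0.018, 0.054, -0.024], [-0.025, 0.073, -0.024], [-0.031, 0.092, -0.024], [-0.037, 0.111, -0.024], [-0.044, 0.13, -0.024], [-0.05, 0.149, -0.024], [-0.057, 0.168, -0.024], [-0.063, 0.187, -0.024], [-0.07, 0.206, -0.024], [-0.076, 0.224, -0.024], [-0.081, 0.239, -0.024], [-0.084, 0.248, -0.024], [-0.085, 0.251, -0.024], [-0.085, 0.251, -0.024], [-0.085, 0.251, -0.024]]' --grip '[1, 1, 1, 1, 1, 1, 1, 1, 1, 1, 1, 1, 1, 1, 1, 1, 1, 1, 1, 1]'

```text
clock: 13.5
tool_pos: [0.5083, -0.0935, 0.1097]
eef_rot: [1.0, 0.013, 0.0, -0.0]
contact_force: [-0.3, 0.3, -2.9]
opening: 0.17
finger_force: 59.9
```

```bash
python3 - <<'E'
from h import *
rel()
h=r.get_state()['tool_pos'][2]-.0457+.009
im=cams.snapshot('scene');a=cv2.resize(im[150:270,170:330],(800,600),interpolation=cv2.INTER_CUBIC)
cv2.imwrite('pics/a3.png',a[:,:,::-1])
t=rect('scene',im,.5,.7,-.18,.0,h,1600).astype(int); rects(t[:,:,1]-t[:,:,0]>40,.7,.0,1600)
im=cams.snapshot('top');t=rect('top',im,.5,.7,-.18,.0,h,1600).astype(int); rects(t[:,:,1]-t[:,:,0]>40,.7,.0,1600)
E
```

```text
t 13.5 pos [ 0.5083 -0.0935  0.1097] yaw_x 0.0261 z [ 0.0002  0.0007 -1.    ] F [-0.28  0.29 -2.88] M [-0.03   0.176  0.045] open 0.17 q7 -1.8
   c [ 0.5992 -0.0879] size mm [73.7 73.2] yaw of long -1.517
   c [ 0.6148 -0.0904] size mm [71.3 40.3] yaw of long -1.548
```

View pics/a3.png

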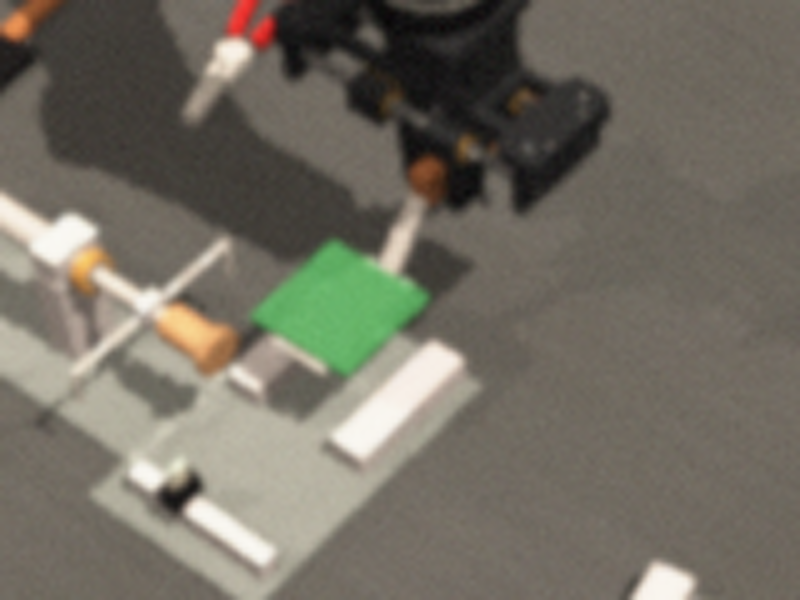

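Call:
jog_arm --turn '[[0, 0, 0], [0, 0, 0], [0, 0, 0], [0, 0, 0], [0, 0, 0], [0, 0, 0], [0, 0, 0], [0, 0, 0], [0, 0, 0], [0, 0, 0], [0, 0, 0], [0, 0, 0]]' --translation '[[0, 0.001, 0.006], [0, 0.001, 0.016], [0, 0.001, 0.026], [0, 0.001, 0.035], [0, 0.001, 0.041], [0, 0.001, 0.044], [0, 0.001, 0.046], [0, 0.001, 0.048], [0, 0.001, 0.05], [0, 0.001, 0.052], [0, 0.001, 0.054], [0, 0.001, 0.054]]' --grip '[1, 1, 1, 1, 1, 1, 1, 1, 1, 1, 1, 1]'

```text
clock: 15.1
tool_pos: [0.5082, -0.0954, 0.0556]
eef_rot: [1.0, 0.012, -0.0, -0.0]
contact_force: [0.2, -0.0, -1.0]
opening: 0.17
finger_force: 59.9
```

```bash
python3 - <<'E'
from h import *
rel()
im=cams.snapshot('scene');a=cv2.resize(im[150:270,170:330],(800,600),interpolation=cv2.INTER_CUBIC)
cv2.imwrite('pics/a4.png',a[:,:,::-1])
t=rect('scene',im,.5,.7,-.18,.0,.025,1600).astype(int); rects(t[:,:,1]-t[:,:,0]>40,.7,.0,1600)
E
```

```text
t 15.1 pos [ 0.5082 -0.0954  0.0556] yaw_x 0.0248 z [-0.0002  0.0001 -1.    ] F [ 0.21 -0.   -0.99] M [-0.062  0.195 -0.006] open 0.17 q7 -1.82
   c [ 0.5986 -0.09  ] size mm [73.2 69.2] yaw of long 0.051
```

View pics/a4.png

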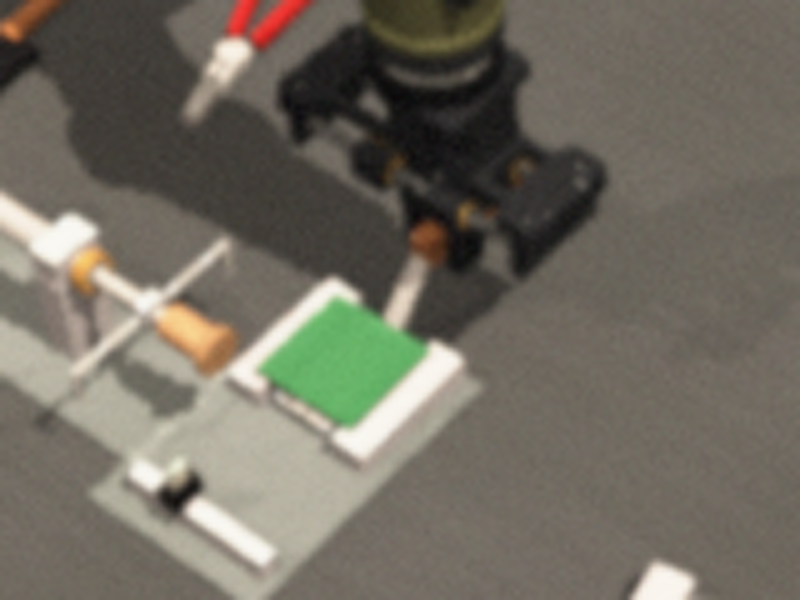

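The tile lies centred on the rails (crop (345,360)). I draw the spatula straight back, then up.

Call:
jog_arm --turn '[[0, 0, 0], [0, 0, 0], [0, 0, 0], [0, 0, 0], [0, 0, 0], [0, 0, 0], [0, 0, 0], [0, 0, 0], [0, 0, 0], [0, 0, 0], [0, 0, 0], [0, 0, 0], [0, 0, 0], [0, 0, 0], [0, 0, 0], [0, 0, 0]]' --translation '[[-0.006, 0, 0], [-0.016, 0, 0], [-0.028, 0, 0], [-0.04, 0, 0], [-0.052, 0, 0], [-0.064, 0, 0], [-0.076, 0, 0], [-0.085, 0, 0], [-0.085, 0, 0], [-0.085, 0, 0], [-0.085, 0, 0], [-0.085, 0, -0.01], [-0.085, 0, -0.03], [-0.085, 0, -0.06], [-0.085, 0, -0.07], [-0.085, 0, -0.07]]' --grip '[1, 1, 1, 1, 1, 1, 1, 1, 1, 1, 1, 1, 1, 1, 1, 1]'

```text
clock: 17.15
tool_pos: [0.4232, -0.0977, 0.1262]
eef_rot: [1.0, 0.011, 0.0, -0.0]
contact_force: [-0.5, 0.3, -1.9]
opening: 0.172
finger_force: 59.9
```

```bash
python3 - <<'E'
from h import *
rel(((.432,-.03,.125),1.0),((.434,-.05,.125),1.762),((.434,-.05,.0457),1.762)); print(r.get_state()['q'])
im=cams.snapshot('scene')
t=rect('scene',im,.5,.7,-.18,.0,.025,1600).astype(int); rects(t[:,:,1]-t[:,:,0]>40,.7,.0,1600)
E
```

```text
t 17.15 pos [ 0.4232 -0.0977  0.1262] yaw_x 0.0217 z [ 0.001   0.0007 -1.    ] F [-0.5   0.33 -1.93] M [-0.038  0.142 -0.056] open 0.172 q7 -2.42
(0.432, -0.03, 0.125) 1.0 -> trans [ 0.0102 -0.0675  0.0012] turn [-0.0001 -0.0012 -0.9783]
(0.434, -0.05, 0.125) 1.762 -> trans [ 0.0118 -0.0474  0.0012] turn [ 0.0004 -0.0013 -1.7403]
(0.434, -0.05, 0.0457) 1.762 -> trans [ 0.0117 -0.0474  0.0805] turn [ 0.0004 -0.0013 -1.7403]
[ 0.408   0.7423 -0.4601  2.2305  0.9589  0.3745 -2.4156]
   c [ 0.599  -0.0899] size mm [73.9 69.5] yaw of long 0.043
```

Call:
jog_arm --turn '[[0, 0, -0.17], [0, 0, -0.34], [0, 0, -0.51], [0, 0, -0.68], [0, 0, -0.85], [0, 0, -1.02], [0, 0, -1.19], [0, 0, -1.36], [0, 0, -1.53], [0, 0, -1.68], [0, 0, -1.74], [0, 0, -1.74], [0, 0, -1.74], [0, 0, -1.74]]' --translation '[[0.012, -0.01, 0], [0.012, -0.015, 0], [0.012, -0.02, 0], [0.012, -0.025, 0], [0.012, -0.03, 0], [0.012, -0.035, 0], [0.012, -0.04, 0], [0.012, -0.045, 0], [0.012, -0.047, 0], [0.012, -0.047, 0], [0.012, -0.047, 0], [0.012, -0.047, 0], [0.012, -0.047, 0.03], [0.012, -0.047, 0.05]]' --grip '[1, 1, 1, 1, 1, 1, 1, 1, 1, 1, 1, 1, 1, 1]'

```text
clock: 18.95
tool_pos: [0.4336, -0.0503, 0.0744]
eef_rot: [0.636, 0.772, -0.001, -0.0]
contact_force: [0.1, 0.2, 0.1]
opening: 0.173
finger_force: 59.9
```

```bash
python3 - <<'E'
from h import *
rel(); print(r.get_state()['q'])
E
```

```text
t 18.95 pos [ 0.4336 -0.0503  0.0744] yaw_x 1.7631 z [-0.0014 -0.0004 -1.    ] F [0.14 0.17 0.1 ] M [-0.045  0.033 -0.001] open 0.173 q7 -1.2
[ 0.4756  0.9443 -0.7838  2.2337  1.3802  0.622  -1.1997]
```

Call:
jog_arm --turn '[[0, 0, 0], [0, 0, 0], [0, 0, 0], [0, 0, 0], [0, 0, 0]]' --translation '[[0, 0, 0.012], [0, 0, 0.022], [0, 0, 0.026], [0, 0, 0.028], [0, 0, 0.028]]' --grip '[1, 1, 1, 1, 1]'

```text
clock: 19.58
tool_pos: [0.4341, -0.0502, 0.0478]
eef_rot: [0.635, 0.772, 0.0, -0.0]
contact_force: [0.2, -0.6, -1.1]
opening: 0.174
finger_force: 59.9
```

Call:
jog_arm --turn '[[0, 0, 0], [0, 0, 0], [0, 0, 0], [0, 0, 0], [0, 0, 0], [0, 0, 0], [0, 0, 0], [0, 0, 0]]' --translation '[[0, 0, 0.0015], [0, 0, 0.0022], [0, 0, 0.0022], [0, 0, 0.0022], [0, 0, 0.0022], [0, 0, 0.0022], [0, 0, 0.0022], [0, 0, 0.0022]]' --grip '[1, 1, 0.7, 0.55, 0.5, 0.5, 0.5, 0.5]' --force 20

```text
clock: 20.58
tool_pos: [0.4341, -0.0502, 0.0455]
eef_rot: [0.635, 0.772, 0.0, -0.0]
contact_force: [-0.1, -1.3, -0.3]
opening: 0.501
finger_force: 0.0
```

```bash
python3 - <<'E'
from h import *
rel(((.434,-.05,.2),1.762),((.60,-.13,.2),1.60))
ims={c:cams.snapshot(c) for c in('scene','top')}
for c in ims:
  t=rect(c,ims[c],.36,.49,-.02,.1,.004,1600).astype(int).min(2);rects(t>205,.49,.1,1600)
  for n in('blade','pull_grip','needle_tip','index_tip'):
    print(c,n,[(np.round(d['position'],4),round(d['p'],2)) for d in models.place_of(c,n)])
E
```

```text
t 20.57 pos [ 0.4341 -0.0502  0.0455] yaw_x 1.7648 z [ 0.      0.0001 -1.    ] F [-0.12 -1.29 -0.31] M [-0.031  0.056  0.012] open 0.501 q7 -1.3
(0.434, -0.05, 0.2) 1.762 -> trans [ 0.0002 -0.     -0.1545] turn [ 0.     -0.0001  0.0028]
(0.6, -0.13, 0.2) 1.6 -> trans [-0.1103  0.1475 -0.1545] turn [ 0.     -0.0001  0.1648]
   c [0.4161 0.0409] size mm [76.5 35.7] yaw of long -1.396
scene blade [(array([0.2271, 0.5823, 0.0035]), 0.82), (array([ 0.3504, -0.5699,  0.0012]), 0.72), (array([0.4135, 0.0374, 0.0032]), 0.56)]
scene pull_grip [(array([ 0.6667, -0.134 ,  0.0755]), 0.76)]
scene needle_tip [(array([ 0.7245, -0.1701,  0.0511]), 0.79)]
scene index_tip [(array([ 0.7261, -0.0977,  0.0466]), 0.64)]
   c [0.4172 0.0385] size mm [79.2 39.2] yaw of long -1.377
top blade [(array([ 0.3476, -0.5633,  0.0025]), 0.82), (array([0.4153, 0.0379, 0.0028]), 0.71), (array([ 0.2221,  0.5856, -0.0016]), 0.7)]
top pull_grip [(array([ 0.6712, -0.1341,  0.0749]), 0.63)]
top needle_tip [(array([ 0.725 , -0.1683,  0.0478]), 0.61)]
top index_tip [(array([ 0.7215, -0.097 ,  0.0465]), 0.54)]
```

The spatula is down and released. I lift off and move over the rod grip.

```bash
python3 - <<'E'
from h import *
rel(((.669,-.1345,.15),1.60))
E
```

```text
t 21.07 pos [ 0.4341 -0.0502  0.0455] yaw_x 1.7648 z [ 0.      0.0001 -1.    ] F [-0.76  1.32 -0.41] M [-0.079  0.056  0.044] open 0.501 q7 -1.3
(0.669, -0.1345, 0.15) 1.6 -> trans [-0.128   0.2143 -0.1045] turn [ 0.     -0.0001  0.1648]
```

Call:
jog_arm --turn '[[0, 0, 0], [0, 0, 0], [0, 0, 0], [0, 0, 0], [0, 0, 0.04], [0, 0, 0.08], [0, 0, 0.12], [0, 0, 0.165], [0, 0, 0.165], [0, 0, 0.165], [0, 0, 0.165], [0, 0, 0.165]]' --translation '[[0, 0, -0.02], [0, 0, -0.06], [0, 0, -0.1], [0, 0, -0.12], [-0.03, 0.04, -0.12], [-0.055, 0.09, -0.12], [-0.08, 0.135, -0.12], [-0.11, 0.185, -0.12], [-0.128, 0.214, -0.11], [-0.128, 0.214, -0.1045], [-0.128, 0.214, -0.1045], [-0.128, 0.214, -0.1045]]' --grip '[0.45, 0.45, 0.45, 0.45, 0.45, 0.45, 0.45, 0.45, 0.45, 0.45, 0.45, 0.45]'

```text
clock: 22.58
tool_pos: [0.6678, -0.1339, 0.1503]
eef_rot: [0.696, 0.718, -0.0, -0.0]
contact_force: [0.5, 0.4, -0.6]
opening: 0.553
finger_force: 0.0
```

```bash
python3 - <<'E'
from h import *
rel(((.669,-.1345,.075),1.60))
im=cams.snapshot('scene');a=cv2.resize(im[150:270,170:330],(800,600),interpolation=cv2.INTER_CUBIC)
cv2.imwrite('pics/a5.png',a[:,:,::-1])
t=rect('scene',im,.36,.49,-.02,.1,.004,1600).astype(int).min(2);rects(t>205,.49,.1,1600)
for n in('blade','pull_grip','needle_tip','index_tip','spatula_grip'):
    print(n,[(np.round(d['position'],4),round(d['p'],2)) for d in models.place_of('scene',n)])
E
```

```text
t 22.57 pos [ 0.6678 -0.1339  0.1503] yaw_x 1.6014 z [-0.0006  0.0002 -1.    ] F [ 0.54  0.37 -0.6 ] M [-0.04   0.038 -0.049] open 0.553 q7 -0.48
(0.669, -0.1345, 0.075) 1.6 -> trans [-0.0006  0.0012  0.0753] turn [-0.0006 -0.0002  0.0014]
   c [0.417  0.0403] size mm [76.8 34.7] yaw of long -1.385
blade [(array([0.415 , 0.0356, 0.0031]), 0.87), (array([ 0.5989, -0.0906,  0.023 ]), 0.44)]
pull_grip [(array([ 0.6658, -0.137 ,  0.0781]), 0.73), (array([ 0.7248, -0.1724,  0.0498]), 0.7), (array([ 0.4411, -0.3318,  0.001 ]), 0.21)]
needle_tip [(array([ 0.7249, -0.1733,  0.0515]), 0.53)]
index_tip [(array([ 0.7205, -0.0976,  0.0489]), 0.61)]
spatula_grip [(array([0.3199, 0.4928, 0.0635]), 0.65), (array([ 0.2695, -0.5203,  0.0504]), 0.57), (array([ 0.4359, -0.0532,  0.045 ]), 0.55)]
```

View pics/a5.png

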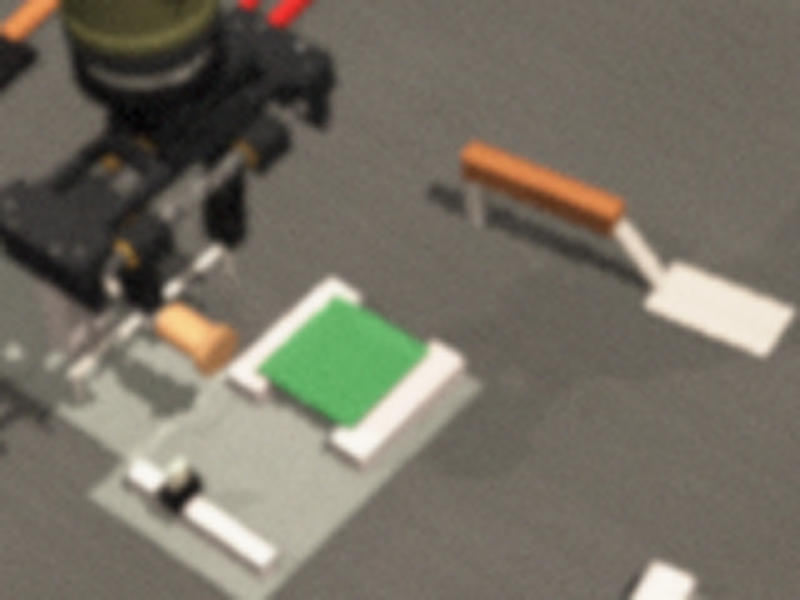

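The spatula stands level, the tile is on the rest, and the barrel is at crop (195,335) under the gripper. Descend and close.

Call:
jog_arm --turn '[[0, 0, 0], [0, 0, 0], [0, 0, 0], [0, 0, 0], [0, 0, 0], [0, 0, 0], [0, 0, 0], [0, 0, 0], [0, 0, 0]]' --translation '[[0, 0, 0.02], [0, 0, 0.045], [0, 0, 0.065], [0, 0, 0.075], [0, 0, 0.075], [0, 0, 0.075], [0, 0, 0.075], [0, 0, 0.075], [0, 0, 0.075]]' --grip '[0.45, 0.45, 0.45, 0.45, 0.6, 0.8, 1, 1, 1]' --force 40

```text
clock: 24.0
tool_pos: [0.6685, -0.1345, 0.0758]
eef_rot: [0.697, 0.717, -0.0, -0.0]
contact_force: [-3.4, -0.7, 5.9]
opening: 0.224
finger_force: 39.3
```

```bash
python3 - <<'E'
from h import *
rel(((.669,-.1345,.075),1.60));print(r.get_state()['finger_force'])
E
```

```text
t 24.0 pos [ 0.6685 -0.1345  0.0758] yaw_x 1.5998 z [-0.0002 -0.0001 -1.    ] F [-3.43 -0.73  5.92] M [-0.005  0.808 -0.024] open 0.224 q7 -0.54
(0.669, -0.1345, 0.075) 1.6 -> trans [-0.      0.0005  0.0008] turn [-0.0002  0.0001 -0.0002]
39.34996157884598
```

Call:
jog_arm --turn '[[0, 0, 0], [0, 0, 0], [0, 0, 0], [0, 0, 0], [0, 0, 0], [0, 0, 0], [0, 0, 0], [0, 0, 0]]' --translation '[[0.006, 0, 0], [0.016, 0, 0], [0.028, 0, 0], [0.04, 0, 0], [0.052, 0, 0], [0.06, 0, 0], [0.06, 0, 0], [0.06, 0, 0]]' --grip '[1, 1, 1, 1, 1, 1, 1, 1]' --force 50

```text
clock: 25.0
tool_pos: [0.6665, -0.0781, 0.0757]
eef_rot: [0.697, 0.717, -0.003, 0.002]
contact_force: [-5.7, -5.6, 9.0]
opening: 0.228
finger_force: 49.1
```

```bash
python3 - <<'E'
from h import *
rel()
out=[]
J=np.array([-.03,1,0])
for k in range(2):
 for c in('scene','top'):
  im=cams.snapshot(c)
  g=[[ (np.round(d['position'],4),round(d['p'],2)) for d in models.place_of(c,n)[:2]] for n in('needle_tip','index_tip')]
  print(c,g); 
  if g[0] and g[1]: print('  dy needle-index',(g[0][0][0]-g[1][0][0])@J)
  if k==0: out.append(cv2.resize(im[215:275,170:250] if c=='scene' else im[130:190,270:350],(400,300),interpolation=cv2.INTER_CUBIC))
cv2.imwrite('pics/p1.png',np.hstack(out)[:,:,::-1])
E
```

```text
t 25.0 pos [ 0.6665 -0.0781  0.0757] yaw_x 1.598 z [-0.0013 -0.006  -1.    ] F [-5.72 -5.6   8.98] M [-1.261  1.271  0.005] open 0.228 q7 -0.65
scene [[(array([ 0.5095,  0.4265, -0.0085]), 0.55)], [(array([ 0.725 , -0.0981,  0.0483]), 0.52)]]
  dy needle-index 0.531065
top [[], []]
scene [[], [(array([ 0.7236, -0.0937,  0.0485]), 0.39)]]
top [[], [(array([ 0.5987, -0.0934,  0.0125]), 0.24)]]
```

View pics/p1.png

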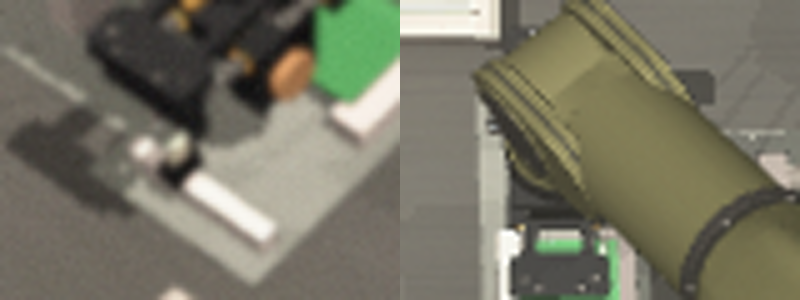

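The fin is at left crop (180,150) and the gripper hides the needle, so I check the travel numerically on the start picture.

```bash
python3 - <<'E'
from h import *
im=cv2.imread('pics/s0.png')
g=im.astype(int).mean(2).astype(int)
print('cols',177,'..')
for v in range(220,250): print(v,' '.join('%3d'%x for x in g[v,177:215]))
print(proj('scene',[[.7255,-.1695,.051],[.7265,-.164,.051],[.7255,-.098,.048],[.7255,-.112,.048],[.669,-.1655,.075],[.727,-.164,.075],[.7,-.165,.075]]))
for p in models.place_of('scene','index_tip'),: print([(np.round(d['position'],4),round(d['p'],2)) for d in p])
for d in models.masks_of('scene','index_tip')[:2]:
  v,u=np.nonzero(d['pixels']);print(round(d['p'],2),u.min(),u.max(),v.min(),v.max(),len(u))
E
```

```text
cols 177 ..
220 173 174 163 147 140 131 127 128 146 158 167 184 204 191 148 112 103 105 130 149 163 166 165 168 170 169 163 159 143 134 131 137 152 162 144 119 110 104
221 170 174 168 165 165 161 147 139 156 181 200 206 192 149 104 104  99 103 127 140 149 158 166 168 170 167 169 169 165 152 142 136 139 141 127 112 106 111
222 174 173 172 169 171 172 163 161 184 205 209 188 153 117 102 103 101 104 121 119 121 133 146 162 170 172 171 171 169 168 160 145 127 118 116 110 107 112
223 170 170 170 172 171 166 175 191 206 206 190 167 133 114 119 114 101 101 107 105 101 109 120 138 157 164 164 167 167 170 167 149 125 113 111 110 120 134
224 170 170 171 170 174 172 177 192 197 183 167 150 130 131 146 139 115 102 100 100  99 100 105 111 132 140 145 156 165 165 167 163 140 124 122 128 153 167
225 169 171 166 171 169 170 169 170 163 155 150 142 142 151 162 155 129 107  98  98  97  97 103 102 107 111 117 136 156 165 163 166 160 146 144 155 177 182
226 170 171 172 172 171 170 167 151 146 134 141 153 160 164 168 160 142 116 104  99  99  98  97  99  96  98 101 112 129 146 143 148 157 163 168 176 177 
[... 3108 characters left out ...]
149 165 167 165
247 101 102 101 104 103 102 105 103 102 102 108 121 142 154 160 163 158 140 119 121 133 161 199 209 170 109  83 102  99  67  39  24  48  99 145 162 167 166
248 104 102 101 103 101 105 102 105 104 102 116 139 156 162 165 163 164 156 141 132 125 124 141 143 107  62  43  55  51  31  25  44  80 119 150 159 161 160
249 106 104 100 103 102 102 101 102 103 102 112 131 152 161 162 163 163 161 157 152 142 125 116 110  84  45  23  31  28  24  51 105 154 168 167 161 155 158
[[185.024  228.4968]
 [186.1361 229.7197]
 [203.4556 242.4731]
 [199.8151 239.824 ]
 [199.8092 211.5332]
 [184.7354 224.3246]
 [191.7574 218.2466]]
[(array([ 0.7236, -0.0937,  0.0485]), 0.39)]
0.39 202 209 243 252 56
```

Call:
jog_arm --turn '[[0, 0, 0], [0, 0, 0], [0, 0, 0], [0, 0, 0], [0, 0, 0], [0, 0, 0]]' --translation '[[0.006, 0, 0], [0.011, 0, 0], [0.011, 0, 0], [0.011, 0, 0], [0.011, 0, 0], [0.011, 0, 0]]' --grip '[1, 1, 1, 1, 1, 1]' --force 50

```text
clock: 26.45
tool_pos: [0.6661, -0.0676, 0.0757]
eef_rot: [0.698, 0.716, -0.003, 0.002]
contact_force: [-4.6, -6.7, 9.1]
opening: 0.224
finger_force: 48.8
```

```bash
python3 - <<'E'
from h import *
rel()
p=np.array(r.get_state()['tool_pos'])
# flange end face: bright orange right/lower end of barrel; template of flange in s0 matched now
a=cv2.imread('pics/s0.png')[:,:,::-1].astype(int); b=cams.snapshot('scene').astype(int)
def end(im,c0):
    m=(im[:,:,0]-im[:,:,2]>55); n=np.zeros_like(m); u,v=int(c0[0]),int(c0[1]); n[v-16:v+17,u-16:u+17]=1; m&=n
    l,k,st,ce=cv2.connectedComponentsWithStats(m.astype(np.uint8)); i=1+np.argmax(st[1:,4]); vv,uu=np.nonzero(k==i)
    d=np.array([.26,.19]);d/=np.linalg.norm(d); s=uu*d[0]+vv*d[1]; print(st[i],'max along',np.sort(s)[-6:].round(1)); return np.sort(s)[-4:].mean()
q0=proj('scene',[.6685,-.1215,.075])[0]; q1=proj('scene',p+[0,.013,0])[0]; print(q0,q1)
e0,e1=end(a,q0),end(b,q1)
f=lambda y:proj('scene',[.668,y,.075])[0]@(np.array([.26,.19])/np.hypot(.26,.19))
print('travel px',e1-e0,'expected per TCP',f(p[1]+.0158)-f(-.1345+.0158),'px/mm',(f(-.05)-f(-.12))/70)
for d in models.place_of('scene','index_tip'): print(np.round(d['position'],4),round(d['p'],2))
for n in('tile_centre','needle_tip','pull_grip'):
  for d in models.place_of('scene',n)[:2]: print(n,np.round(d['position'],4),round(d['p'],2))
E
```

```text
t 26.45 pos [ 0.6661 -0.0676  0.0757] yaw_x 1.5975 z [-0.0013 -0.0065 -1.    ] F [-4.6  -6.67  9.08] M [-1.255  0.828  0.114] open 0.224 q7 -0.66
[211.2315 219.2682] [229.5709 230.8922]
[201 210  16  15 133] max along [303.4 303.5 303.6 303.8 304.  304.2]
[227 226   9  11  64] max along [325.2 325.4 325.6 325.8 326.  326.2]
travel px 22.0014080815277 expected per TCP 21.631235707503606 px/mm 0.32350378092756465
[ 0.7259 -0.0958  0.0474] 0.41
tile_centre [ 0.5945 -0.0954  0.0255] 0.68
pull_grip [ 0.6648 -0.0679  0.077 ] 0.61
pull_grip [ 0.6037  0.3707 -0.    ] 0.43
```

Call:
jog_arm --turn '[[0, 0, 0], [0, 0, 0], [0, 0, 0], [0, 0, 0], [0, 0, 0], [0, 0, 0]]' --translation '[[0.002, 0, 0], [0.004, 0, 0], [0.004, 0, 0], [0.004, 0, 0], [0.004, 0, 0], [0.004, 0, 0]]' --grip '[1, 1, 1, 1, 1, 1]' --force 50

```text
clock: 27.45
tool_pos: [0.666, -0.0638, 0.0757]
eef_rot: [0.698, 0.716, -0.003, 0.002]
contact_force: [-4.5, -6.7, 9.1]
opening: 0.23
finger_force: 49.3
```

```bash
python3 - <<'E'
from h import *
rel()
# crossbar + fin in start top picture, coarse cross-check along jig y
im=cv2.imread('pics/t0.png')[:,:,::-1]
for nm,x0,x1,z in(('crossbar',.69,.72,.075),('fin',.718,.734,.048),):
  t=rect('top',im,x0,x1,-.2,-.06,z,1000).astype(int).mean(2)
  # shear by jig yaw 0.03 about x=.7255
  prof=np.mean([np.interp(np.arange(140)-(x1-i/1000-.7255)*-0.03*-1000*-1,np.arange(140),t[i]) for i in range(t.shape[0])],0)
  print(nm,[(round(-.06-k/1000,3),int(prof[k])) for k in range(0,140,2)] if 1 else '')
im=cams.snapshot('scene');t=rect('scene',im,.5,.7,-.18,.0,.025,1600).astype(int); rects(t[:,:,1]-t[:,:,0]>40,.7,.0,1600)
for n in('blade','index_tip','needle_tip'):
  for d in models.place_of('scene',n)[:3]: print(n,np.round(d['position'],4),round(d['p'],2))
E
```

```text
t 27.45 pos [ 0.666  -0.0638  0.0757] yaw_x 1.5974 z [-0.0015 -0.0068 -1.    ] F [-4.49 -6.68  9.09] M [-1.417  0.94   0.043] open 0.23 q7 -0.67
crossbar [(-0.06, 189), (-0.062, 190), (-0.064, 190), (-0.066, 190), (-0.068, 190), (-0.07, 190), (-0.072, 189), (-0.074, 189), (-0.076, 187), (-0.078, 187), (-0.08, 188), (-0.082, 189), (-0.084, 189), (-0.086, 164), (-0.088, 120), (-0.09, 101), (-0.092, 113), (-0.094, 128), (-0.096, 131), (-0.098, 113), (-0.1, 113), (-0.102, 142), (-0.104, 160), (-0.106, 158), (-0.108, 159), (-0.11, 163), (-0.112, 170), (-0.114, 175), (-0.116, 180), (-0.118, 183), (-0.12, 184), (-0.122, 185), (-0.124, 186), (-0.126, 187), (-0.128, 183), (-0.13, 168), (-0.132, 155), (-0.134, 152), (-0.136, 162), (-0.138, 183), (-0.14, 195), (-0.142, 184), (-0.144, 156), (-0.146, 133), (-0.148, 134), (-0.15, 147), (-0.152, 148), (-0.154, 147), (-0.156, 147), (-0.158, 147), (-0.16, 146), (-0.162, 148), (-0.164, 156), (-0.166, 201), (-0.168, 233), (-0.17, 188), (-0.172, 135), (-0.174, 139), (-0.176, 150), (-0.178, 150), (-0.18, 150), (-0.182, 150), (-0.184, 151), (-0.186, 150),
[... 631 characters left out ...]
 168), (-0.134, 147), (-0.136, 147), (-0.138, 157), (-0.14, 170), (-0.142, 181), (-0.144, 177), (-0.146, 133), (-0.148, 91), (-0.15, 97), (-0.152, 119), (-0.154, 121), (-0.156, 119), (-0.158, 119), (-0.16, 118), (-0.162, 117), (-0.164, 118), (-0.166, 130), (-0.168, 200), (-0.17, 242), (-0.172, 175), (-0.174, 104), (-0.176, 108), (-0.178, 119), (-0.18, 119), (-0.182, 119), (-0.184, 119), (-0.186, 119), (-0.188, 118), (-0.19, 111), (-0.192, 103), (-0.194, 105), (-0.196, 109), (-0.198, 110)]
   c [ 0.5983 -0.0769] size mm [72.6 43.2] yaw of long 0.056
blade [0.415  0.0365 0.005 ] 0.97
blade [0.2259 0.5829 0.0037] 0.58
blade [ 0.3484 -0.5696  0.0028] 0.49
index_tip [ 0.7273 -0.0948  0.0479] 0.57
```

```bash
python3 - <<'E'
from h import *
print(r.finish_job())
E
```

```text
the job is handed in; nothing more can be done
None
```

I handed the job in at about 27.5 s: the tile is on the rest, the spatula lies flat and clear, and the rod is held at about 71 mm, where I measured the index to be. No verdict came back, and the gripper hid the needle, so its alignment rests on start-picture measurements and the arm's travel. I viewed 11 pictures, one over the limit of 10.

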